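Close a jar carton and hold the press on it

TASK

Close the carton of jam jars that stands in the closing press: fold its two short side flaps flat first, then fold the long lid flap flat over them. Then push the red pad of the spring-loaded hold-to-run handle to the middle of its travel (white pointer in the green band), which swings the yellow bar down onto the lid, and finish while still holding the handle there with the gripper's fingers, without letting go. Never push the handle down to its stop, and leave the other things on the counter where they are.

Things in the scene. Friction and masses are not known exactly. Their poses are not given: they have to be found in the camera images.
- press: Fixed closing press (steel base 250 x 250 x 12 mm) holding a fixed open cardboard carton, 150 mm (x) by 200 mm (y), rim 122 mm above the counter, full of jars that stay below the rim. Origin: on the counter below the carton's centre; x from the carton's front to its far side, y to its left. Side flaps hinge on the left and right rims, the lid on the far rim; none on the front.
- bar (a joint): Yellow hold-down bar, 112 mm wide, pivoted at the press's front (x = -105 mm, 105 mm high) and driven by the handle. 0 = swung back to the front, its end near x = -105 mm, 175 mm high, clear of the flaps; about 0.95 = its soft foam pad lying on the front 40 mm of the lid, as it does when the handle is half pressed (bar turns 3.2 times as far as the handle).
- flap_left (a joint): Left side flap, cardboard 146 x 75 x 4 mm. Hinge line along the press's x at y = +100 mm, 124 mm above the counter. 0 = flat (closed, reaching 75 mm inwards), where it stops by itself; 1.57 = upright, more = leaning outwards. Stays where it is left; under 1 N on its outer face folds it over and down. The flaps and bar do not push one another.
- flap_right (a joint): Right side flap, the mirror image of the left one: hinge line at y = -100 mm, 124 mm above the counter, 0 = flat, 1.57 = upright, more = leaning outwards.
- lid_flap (a joint): Lid flap, cardboard, 152 mm long, 196 mm wide, 4 mm thick, a 22 mm lip bent in at its free edge. Hinge line along the press's y at x = +75 mm, 129 mm above the counter. 0 = flat (closed, reaching 152 mm to the front), where it stops; 1.57 = upright, more = leaning to the far side. Stays where it is left; about 1 N on its far (outer) face folds it over and down.
- control: Fixed foot of the hold-to-run control, grey, 180 x 85 mm. It stands to the left or to the right of the press. Origin: centre of its underside on the counter. The handle's pivot is at x = +55 mm, 85 mm high in this frame, and the handle reaches towards -x. At y = +30 mm stands a gauge plate (top 112 mm high): white above, green band, red below.
- handle (a joint): Hold-to-run handle. 0 = released (tilted up), grows as the red pad is pushed down; 0.60 rad = its stop. 0.30 is the middle: handle level, white pointer in the middle of the green band (about 0.23 to 0.37). A spring returns it when let go: about 4 N on the pad starts it, 8 N holds it at 0.30, 12 N at its stop. It works the yellow bar.
- handle_pad (a point): Centre of the upper face of the red pad (42 x 44 mm) at the free end of the handle, 110 mm from the pivot. Its height over the counter is 129 mm released, 97 mm at 0.30, 64 mm at the stop; free room above it.
- canister: Loose white ceramic canister, open, 90 mm across, 110 mm high; stands on the side of the press where the control is not. Origin: centre of its underside. Leave alone.
- jar_a: Loose amber jam jar with a white cap, 64 mm across, 90 mm high. Origin: centre of its underside. Leave alone.
- jar_b: Loose dark red jam jar with a white cap, 64 mm across, 90 mm high. Origin: centre of its underside. Leave alone.
- mug: Loose blue mug, 80 mm across, 90 mm high. Origin: centre of its underside. Leave alone.
- tape: Loose roll of brown tape lying flat, 90 mm across, 45 mm high. Origin: centre of its underside. Leave alone.
- glue: Loose white glue bottle with an orange cap, 44 mm across, 110 mm high. Origin: centre of its underside. Leave alone.
- bowl: Loose white bowl, 96 mm across, 50 mm high. Origin: centre of its underside. Leave alone.
Not all that is in view belongs to the job. There is more than one size of the control; the job needs the middle-sized.

How it is judged:
By the outcome, as a careful person would: the job done as asked, in the order asked, and still so for the second after the job is handed in, while the arm keeps its last pose, push and grip.
It also fails if it takes over 51 s, if anything falls off the work surface, if the arm or the gripper's body presses on something with over 40 N, if the wrist force passes 120 N, or if a joint passes its speed limit or range.

ROBOT

A 6-joint arm with a two-finger parallel gripper is mounted at the origin on the work surface. World frame = base frame: x ahead of the robot, y to its left, z up, the work surface at z = 0. Lengths are in mm, angles in rad, forces in N, time in s.
With the tool pointing down it reaches from about 350 to 875 mm from the base axis. Payload 4.2 kg.
Tool frame: the origin (TCP) lies midway between the tips of the shut fingers; the grasp point (between the pads) lies 19 mm behind it; y points along the fingers, x is the direction in which the jaws open and shut, and the axes are right-handed (so a half turn about y gives the same grasp; the last joint's range is limited). The gripper opens to 85 mm and grips with 20 to 120 N. Pads are 22 mm wide; open, the fingers measure 114 mm over their backs; the gripper's body (76 mm by 85 mm) begins 54 mm behind the grasp point. The pads swing forward as they close: fully open they stand 13 mm farther back than shut.
Start: joints at [1.533, 0.385, 0.008, 0, -1.194, -0.259], TCP at [182.756, 597.662, 231.312] pointing down, gripper open.
Joint ranges: [-3.14, 3.14], [-1.21, 2.06], [-1.07, 1.41], [-3.16, 2.05], [-2.99, -0.16], [-3.1, 3.1]. Speed limits (rad/s): [2.79, 2.79, 3.14, 3.14, 3.14, 3.14].

INTERFACE

Orientations are given as a unit quaternion [x, y, z, w].
In Python, from bench import read_state, get_image, job_done gives the robot as it stands.
- The arm moves only by the tool play_rows, never from a script. Its argument "series" is a list of rows, each a list of 7 numbers: the shift along the tool's x, y, z in m, then the turn, a rotation vector about the tool's x, y, z in rad, then the finger opening in m, from 0 to 0.0854. In form: [[x, y, z, wx, wy, wz, claw], ...]. A call has 1 to 10 rows; each row shifts and turns the pose as measured when the row begins, along the tool's axes as they then stand; what a row does not reach is not made up. A row lasts 1/10 s, in which the tool goes at most 50 mm and 8.59 degrees, less where a joint would pass 70% of its speed; a pose out of reach is approached as far as the arm can. A call with a gripper value outside its range is refused whole. The fingers move at their own pace and stop on an object; the grip force is fixed at half the most. Time passes only in rows, so rows that do not move let the fingers close. It gives the time, the measured TCP pose, the force and the opening at its end, in the units of the state.
- read_state(): the state, without advancing time (a new reading comes with each control period).
- get_image(name): name is "side" or "top"; returns a dict with "color" (420x560x3 uint8, red, green, blue), "intrinsics" (3x3 intrinsics, pixels), "origin" and "orientation" of the camera in the world. Camera axes: x right, y down, z forward; pixel columns grow to the right and rows downward; lengths in mm; the calibration is good to about 2 mm. A picture is of the moment at which its call begins. There is no depth.
- job_done(): hands the job in, once; it reports no verdict.
The state is a dict: "clock": time; "joints": joint angles; "joint_vel": joint speeds; "joint_efforts": joint torques, N m; "position": TCP position; "ee_rot": TCP orientation; "contact_force": force on the tool from outside, world axes, zero at the start; "wrist_torque": the same for the moment, N m; "gripper_width": finger opening in mm.
Only numpy, scipy, OpenCV 4.12 (cv2) and the standard library are available. Lean on these libraries where they do the work, as an engineer would, in place of code of your own. Each camera call takes 0.05 s, during which the arm holds its last target. There are 200 camera calls.

## Working session

There is one attempt and no reset: what is moved stays moved. The work goes in short steps, Python scripts to look and compute and a tool call to move; the robot and the scene stay as the last step left them, time stands still between calls to the robot, and variables do not carry over. Pictures are saved under pics/ and viewed, about 8 in all and at most 12, crops included, and the job is handed in when it is done.

Besides the shell and the picture viewer there is one more tool, called after "Request:" as name(argument=value, ...), one argument or row to a line, values as JSON. play_rows: Moves the arm, as the interface text tells. Its arguments: {"type":"object","properties":{"series":{"type":"array","items":{"type":"array","items":{"type":"number"}}}},"required":["series"]}

```bash
mkdir -p pics; ls
python3 - <<'E'
from bench import *
import cv2,json
s=read_state();print(s)
for n in("side","top"):
    im=get_image(n);cv2.imwrite(f"pics/{n}0.png",im["color"][:,:,::-1]);print(n,im["intrinsics"],im["origin"],im["orientation"])
E
```

```text
pics
{'clock': 0.0, 'joints': array([ 1.53259039e+00,  3.85542061e-01,  6.60223719e-03, -5.21206834e-04,
       -1.19401894e+00, -2.58626702e-01]), 'joint_vel': array([ 0.00032392, -0.00184241,  0.00065993,  0.00023553,  0.00065435,
       -0.00056556]), 'joint_efforts': array([-9.24878404e-04, -3.92292023e+01,  1.88399345e+01,  4.18623984e+00,
       -4.69921360e-03, -1.76374542e-06]), 'position': array([182.5961725 , 597.10013412, 230.21782485]), 'ee_rot': array([ 0.42112388, -0.56798962,  0.56896909, -0.41990075]), 'contact_force': array([ 0.53360524, -0.2881779 ,  0.32075138]), 'wrist_torque': array([0.04756411, 0.02643811, 0.02916788]), 'gripper_width': 85.31845638375812}
side [[521.33205582   0.         281.38471448]
 [  0.         521.33205582 205.03463404]
 [  0.           0.           1.        ]] [   -7.18171529 -1120.22244096   787.22091744] [ 0.84198909 -0.20727229  0.12125968 -0.48310315]
top [[465.8619627    0.         277.71129855]
 [  0.         465.8619627  205.35212562]
 [  0.           0.           1.        ]] [ 298.99644384  -84.3823579  1509.59690487] [ 0.71046129 -0.69902885  0.06283786 -0.05152502]
```

View pics/side0.png

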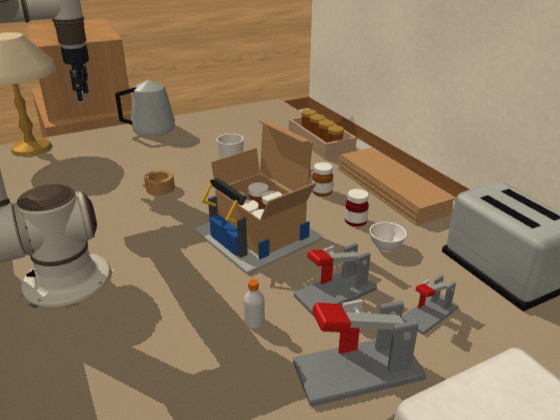

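View pics/top0.png

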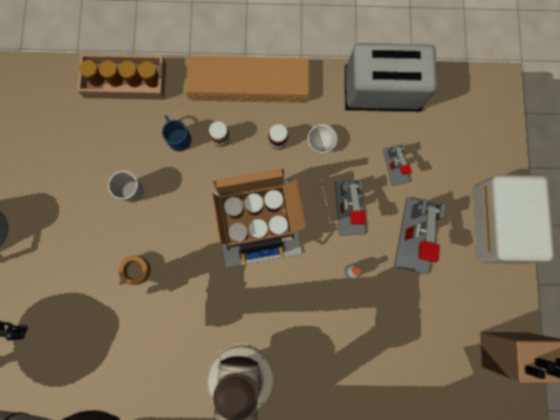

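The side view shows the carton at about (262,205), and the top view at about (258,213). Three things could be taken for the control, all to the right of the press. In the top view they are:
- small: (397,163)
- middle: (350,207), foot about 55 px long, i.e. about 180 mm at 0.31 px/mm
- large: (420,235), about 75 px

I choose the middle one and check it in a close crop.

```bash
cat > h.py <<'E'
from bench import *
import cv2,numpy as np
from scipy.spatial.transform import Rotation as R
def proj(im,P):
    P=np.atleast_2d(P); c=R.from_quat(im["orientation"]).inv().apply(P-im["origin"]); u=c@np.array(im["intrinsics"]).T
    return u[:,:2]/u[:,2:]
def ray(im,uv,z):
    uv=np.atleast_2d(uv).astype(float); d=np.c_[uv,np.ones(len(uv))]@np.linalg.inv(im["intrinsics"]).T
    d=R.from_quat(im["orientation"]).apply(d); o=np.array(im["origin"]); return o+d*((z-o[2])/d[:,2:])
E
python3 - <<'E'
from h import *
s=read_state();print(R.from_quat(s["ee_rot"]).as_matrix().round(3))
t=get_image("top");S=get_image("side")
print(ray(t,[[350,207]],0), ray(t,[[397,163],[420,235]],0))
a=cv2.resize(t["color"][145:285,190:390,::-1],None,fx=4,fy=4,interpolation=cv2.INTER_CUBIC)
b=cv2.resize(S["color"][115:315,180:400,::-1],None,fx=3.6,fy=3,interpolation=cv2.INTER_CUBIC)
cv2.imwrite("pics/tc.png",a);cv2.imwrite("pics/sc.png",b)
E
```

```text
[[-0.293 -0.     0.956]
 [-0.956 -0.002 -0.293]
 [ 0.002 -1.     0.   ]]
[[ 544.49050526 -344.7464018     0.        ]] [[ 696.51057413 -504.08081095    0.        ]
 [ 455.84915866 -573.13106118    0.        ]]
```

View pics/tc.png

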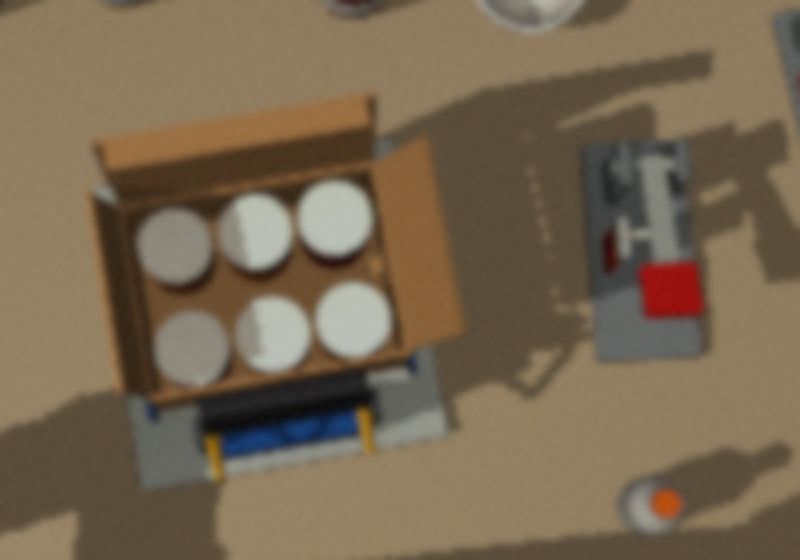

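View pics/sc.png

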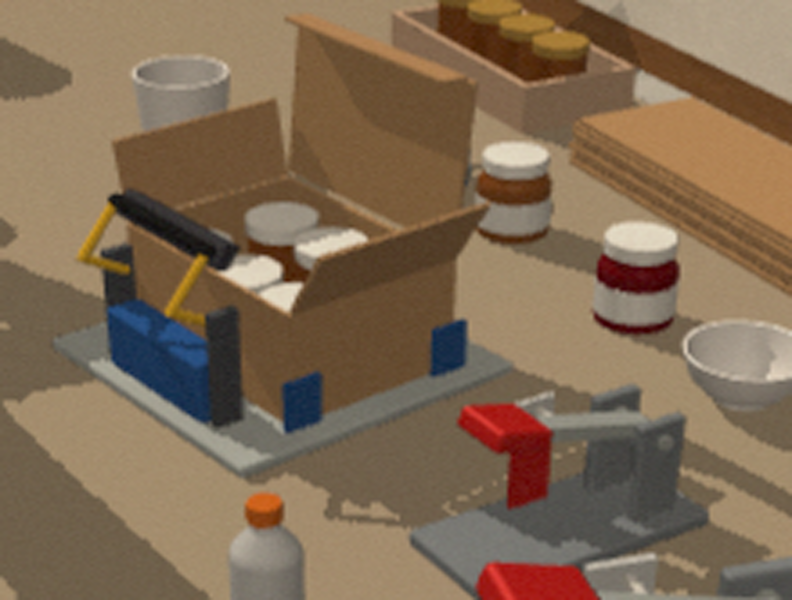

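The crops confirm the middle control: its foot corners in the top crop are (583,145), (690,140), (702,355) and (597,362), and the red pad is at (672,290). The press base's front corners are (143,488) and (448,432). Bar back, right flap leaning far out, left flap near upright, lid leaning back.

Run:
```python
from h import *
t=get_image("top");S=get_image("side")
f=lambda p:np.array(p)/4.+[190,145]
g=lambda p:np.array(p)/[3.6,3.]+[180,115]
b=ray(t,f([[143,488],[448,432]]),12)[:,:2];print("base front",b,np.linalg.norm(b[1]-b[0]))
yv=(b[0]-b[1])/np.linalg.norm(b[0]-b[1]);xv=np.array([yv[1],-yv[0]]);o=b.mean(0)+125*xv
print("press",o,"yaw",np.arctan2(xv[1],xv[0]))
bs=ray(S,g([[245,472],[512,365],[55,343]]),12)[:,:2];print("side base FR,BR,FL",bs, [np.linalg.norm(bs[0]-q) for q in bs])
y2=bs[2]-bs[0];y2/=np.linalg.norm(y2);print("side press",bs[1:].mean(0),"yaw",np.arctan2(-y2[0],y2[1]))
c=ray(t,f([[583,145],[690,140],[702,355],[597,362]]),10)[:,:2];print("ctrl",c,[np.linalg.norm(c[i]-c[i-1]) for i in range(4)],c.mean(0))
d=(c[0]+c[1]-c[2]-c[3]);print("yaw",np.arctan2(d[1],d[0]))
# pad by colour in the top view and side top face
hsv=cv2.cvtColor(t["color"][200:230,340:372],cv2.COLOR_RGB2HSV);m=cv2.inRange(hsv,(0,180,140),(8,255,255))+cv2.inRange(hsv,(172,180,140),(180,255,255))
n,l,st,ce=cv2.connectedComponentsWithStats(m);i=1+st[1:,4].argmax();print(st[i],ce[i]);u=ce[i]+[340,200]
print("pad top",ray(t,u,129),"side",ray(S,g([[505,425]]),129))
# flaps: project candidate angles
def P(x,y,z):return np.r_[o+x*xv+y*yv,z]
for n,sg in(("L",1),("R",-1)):
  for a in(1.4,1.6,1.8,2.0,2.2,2.4):
    y=sg*(100-75*np.cos(a));z=124+75*np.sin(a)
    print(n,a,((proj(t,[P(-73,y,z),P(73,y,z)])-[190,145])*4).round().tolist(),((proj(S,[P(-73,y,z),P(73,y,z)])-[180,115])*[3.6,3]).round().tolist())
for a in(1.6,1.8,2.0,2.2):
    x=75-152*np.cos(a);z=129+152*np.sin(a)
    print("lid",a,((proj(t,[P(x,98,z),P(x,-98,z)])-[190,145])*4).round().tolist(),((proj(S,[P(x,98,z),P(x,-98,z)])-[180,115])*[3.6,3]).round().tolist())
```

```text
base front [[ 342.12431934   55.83530466]
 [ 390.3843317  -186.78819973]] 247.37662313965998
press [488.85256323 -41.09054773] yaw 0.19634635603245085
side base FR,BR,FL [[ 393.25937594 -194.18702172]
 [ 633.85785971 -144.62789594]
 [ 345.10362802   45.92999877]] [np.float64(0.0), np.float64(245.64962313006944), np.float64(244.89826374774498)]
side press [489.48074387 -49.34894859] yaw 0.19792546887277174
ctrl [[ 628.03816756 -296.79120129]
 [ 633.90023557 -385.33206071]
 [ 455.94108874 -392.48669664]
 [ 448.84657882 -307.19081629]] [np.float64(179.49311259673627), np.float64(88.73470362978611), np.float64(178.1029105771459), np.float64(85.5904157917848)] [ 541.68151767 -345.45019373]
yaw 0.049111296075530365
[ 11  11  14  12 140] [17.51428571 16.79285714]
pad top [[ 494.14806314 -344.79799704  129.        ]] side [[ 492.84958942 -355.72021776  129.        ]]
L 1.4 [[158.0, 397.0], [124.0, 196.0]] [[115.0, 153.0], [279.0, 109.0]]
L 1.6 [[136.0, 401.0], [103.0, 199.0]] [[104.0, 146.0], [267.0, 103.0]]
L 1.8 [[116.0, 405.0], [83.0, 204.0]] [[93.0, 142.0], [256.0, 100.0]]
L 2.0 [[97.0, 
[... 202 characters left out ...]
02.0, 353.0], [364.0, 154.0]] [[260.0, 230.0], [430.0, 177.0]]
R 1.6 [[422.0, 349.0], [385.0, 150.0]] [[274.0, 236.0], [444.0, 183.0]]
R 1.8 [[443.0, 345.0], [405.0, 147.0]] [[288.0, 246.0], [458.0, 191.0]]
R 2.0 [[462.0, 343.0], [424.0, 145.0]] [[301.0, 258.0], [472.0, 203.0]]
R 2.2 [[479.0, 341.0], [441.0, 144.0]] [[314.0, 273.0], [484.0, 217.0]]
R 2.4 [[493.0, 339.0], [455.0, 144.0]] [[325.0, 290.0], [495.0, 233.0]]
lid 1.6 [[94.0, 167.0], [381.0, 116.0]] [[275.0, 18.0], [450.0, 87.0]]
lid 1.8 [[88.0, 125.0], [373.0, 75.0]] [[308.0, 14.0], [483.0, 83.0]]
lid 2.0 [[83.0, 88.0], [365.0, 39.0]] [[338.0, 17.0], [514.0, 85.0]]
lid 2.2 [[79.0, 57.0], [357.0, 9.0]] [[365.0, 27.0], [540.0, 94.0]]
```

Best estimates:

| Item | Position | Yaw / angle |
|---|---|---|
| Press | (489,-45) | yaw 0.197 |
| Pad | about (492,-350,129) | – |
| Left flap | – | about 1.65 |
| Right flap | – | about 2.05 |
| Lid | – | about 1.7 |

I turn the tool so that tool x = press -y and tool z = press +x, with the fingers shut, and approach the left flap from outside.

Request:
play_rows(
  series=[
    [0,0,0,0,-0.14,0,0],
    [0,0,0,0,-0.14,0,0],
    [0,0,0,0,-0.11,0,0],
    [0,0,0,0,-0.1,0,0],
    [0.046,0,0.014,0,0,0,0],
    [0.046,0,0.014,0,0,0,0],
    [0.046,0,0.014,0,0,0,0],
    [0.046,0,0.014,0,0,0,0],
    [0.046,0,0.014,0,0,0,0],
    [0.046,0,0.014,0,0,0,0],
  ],
)

```text
clock: 1.3
position: [325.2, 341.7, 228.6]
ee_rot: [0.553, -0.441, 0.442, -0.552]
contact_force: [0.5, 1.2, -0.0]
gripper_width: 0.0
```

```bash
cat >> h.py <<'E'
def st():
    s=read_state();M=R.from_quat(s["ee_rot"]).as_matrix();p=s["position"]
    d=p[:2]-[489,-45];c,n=np.cos(.197),np.sin(.197)
    print("t",round(s["clock"],2),"TCP",p.round(1),"press xy",round(c*d[0]+n*d[1],1),round(-n*d[0]+c*d[1],1),"F",s["contact_force"].round(1),"w",round(s["gripper_width"],1),"\n",M.round(3).tolist())
E
python3 -c "from h import *;st()"
```

```text
t 1.3 TCP [325.2 341.7 228.6] press xy -84.9 411.3 F [ 0.5  1.2 -0. ] w 0.0 
 [[0.222, 0.0, 0.975], [-0.975, -0.002, 0.222], [0.002, -1.0, -0.0]]
```

Request:
play_rows(
  series=[
    [0.045,0,0.014,0,0,0,0],
    [0.045,0,0.014,0,0,0,0],
    [0.045,0,0.014,0,0,0,0],
    [0.045,0.01,0.014,0,0,0,0],
    [0.045,0.02,0.014,0,0,0,0],
    [0.03,0.03,0.01,0,0,0,0],
    [0,0,0,0,0,0,0],
  ],
)

```text
clock: 2.0
position: [464.7, 99.4, 171.3]
ee_rot: [-0.549, 0.441, -0.443, 0.555]
contact_force: [-0.3, -0.3, 0.2]
gripper_width: 0.1
```

```bash
python3 -c "from h import *;st()"
```

```text
t 2.0 TCP [464.7  99.4 171.3] press xy 4.5 146.3 F [-0.3 -0.3  0.2] w 0.1 
 [[0.218, 0.008, 0.976], [-0.976, 0.004, 0.218], [-0.002, -1.0, 0.008]]
```

Request:
play_rows(
  series=[
    [0.022,0,-0.003,0,0,0,0],
    [0.022,0,-0.003,0,0,0,0],
    [0.022,0,-0.003,0,0,0,0],
    [0.022,0,-0.003,0,0,0,0],
    [0.005,0.013,0,0,0,0,0],
    [0,0.013,0,0,0,0,0],
    [0,0.012,0,0,0,0,0],
    [0,0.004,0,0,0,0,0],
  ],
)

```text
clock: 2.8
position: [478.7, 6.4, 133.9]
ee_rot: [-0.546, 0.437, -0.445, 0.559]
contact_force: [-0.2, 0.1, 0.5]
gripper_width: -0.1
```

```bash
python3 -c "from h import *;st()"
```

```text
t 2.8 TCP [478.7   6.4 133.9] press xy 0.0 52.4 F [-0.2  0.1  0.5] w -0.1 
 [[0.221, 0.021, 0.975], [-0.975, 0.008, 0.221], [-0.003, -1.0, 0.023]]
```

Request:
play_rows(
  series=[
    [0,0.004,0,0,0,0,0],
    [0,0.003,0,0,0,0,0],
    [0,0.003,0,0,0,0,0],
  ],
)

```text
clock: 3.1
position: [480.0, 7.6, 125.6]
ee_rot: [-0.546, 0.436, -0.446, 0.56]
contact_force: [-6.0, 1.0, 18.3]
gripper_width: 0.2
```

Run:
```python
from h import *
st()
for n in("top","side"):
    im=get_image(n)
    c=im["color"][145:285,190:390] if n=="top" else im["color"][85:285,170:390]
    cv2.imwrite(f"pics/{n}1.png",cv2.resize(c[:,:,::-1],(400,300)))
a=np.hstack([cv2.imread("pics/top1.png"),cv2.imread("pics/side1.png")]);cv2.imwrite("pics/b1.png",a)
```

```text
t 3.1 TCP [480.    7.6 125.6] press xy 1.5 53.4 F [-6.   1.  18.3] w 0.2 
 [[0.224, 0.024, 0.974], [-0.975, 0.008, 0.224], [-0.002, -1.0, 0.025]]
```

View pics/b1.png

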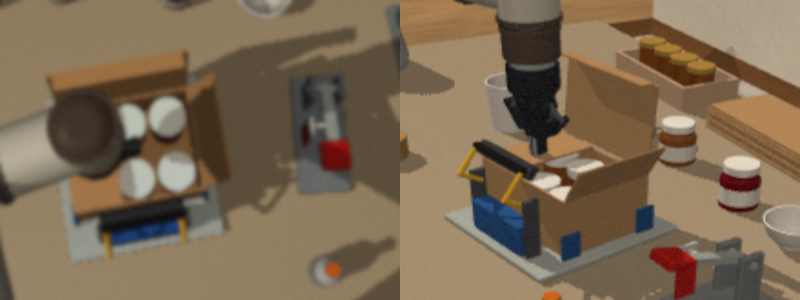

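Left flap is flat: contact at z 126 with 18 N, and the side picture at (560,148) shows it lying level. On to the right flap.

Request:
play_rows(
  series=[
    [0,-0.048,0,-0.025,0,0,0],
    [0,-0.048,0,0,0,0,0],
    [0.046,-0.005,0,0,0,0,0],
    [0.046,0,0,0,0,0,0],
    [0.046,0,0,0,0,0,0],
    [0.046,0,0,0,0,0,0],
    [0.046,0,0,0,0,0,0],
    [0,0,0,0,0,0,0],
  ],
)

```text
clock: 4.0
position: [536.2, -222.2, 235.1]
ee_rot: [-0.553, 0.435, -0.44, 0.557]
contact_force: [-0.3, -0.1, -1.3]
gripper_width: 0.0
```

```bash
python3 -c "from h import *;st()"
```

```text
t 4.0 TCP [ 536.2 -222.2  235.1] press xy 11.6 -183.0 F [-0.3 -0.1 -1.3] w 0.0 
 [[0.234, 0.01, 0.972], [-0.972, -0.0, 0.234], [0.002, -1.0, 0.009]]
```

Request:
play_rows(
  series=[
    [0,0.035,-0.005,0,0,0,0],
    [0,0.035,-0.005,0,0,0,0],
    [-0.025,0,0,0,0,0,0],
    [-0.025,0,0,0,0,0,0],
    [-0.025,0,0,0,0,0,0],
    [-0.025,0,0,0,0,0,0],
    [-0.022,0.003,0,0,0,0,0],
    [-0.003,0.012,0,0,0,0,0],
    [0,0.012,0,0,0,0,0],
  ],
)

```text
clock: 4.9
position: [500.3, -98.1, 137.2]
ee_rot: [-0.551, 0.432, -0.444, 0.559]
contact_force: [1.0, 0.1, 1.4]
gripper_width: 0.3
```

```bash
python3 -c "from h import *;st()"
```

```text
t 4.9 TCP [500.3 -98.1 137.2] press xy 0.7 -54.3 F [1.  0.1 1.4] w 0.3 
 [[0.232, 0.021, 0.972], [-0.973, -0.001, 0.232], [0.006, -1.0, 0.02]]
```

Request:
play_rows(
  series=[
    [0,0.006,0,0,0,0,0],
    [0,0.004,0,0,0,0,0],
    [0,0,0,0,0,0,0],
  ],
)

```text
clock: 5.2
position: [500.1, -96.6, 126.5]
ee_rot: [-0.551, 0.431, -0.443, 0.56]
contact_force: [0.4, 0.8, 0.2]
gripper_width: -0.1
```

Request:
play_rows(
  series=[
    [0,-0.045,0,-0.02,0,0,0],
    [0.02,-0.04,0,0,0,0,0],
    [0.04,-0.015,0,0,0,0,0],
    [0.035,0,0.01,0,0,0,0],
    [0.008,0,0.04,0,0,0,0],
    [0,0,0.04,0,0,0,0],
    [0,0,0.04,0,0,0,0],
    [0,0,0.015,0,0,0,0],
    [0,0,0,0,0,0,0],
  ],
)

```text
clock: 6.1
position: [669.8, -169.1, 234.6]
ee_rot: [0.556, -0.435, 0.442, -0.553]
contact_force: [-0.8, 0.1, 0.4]
gripper_width: -0.1
```

Run:
```python
from h import *
st()
for n in("top","side"):
    im=get_image(n)
    c=im["color"][115:285,190:390] if n=="top" else im["color"][85:285,170:390]
    cv2.imwrite(f"pics/{n}2.png",cv2.resize(c[:,:,::-1],(400,340)))
a=np.hstack([cv2.imread("pics/top2.png"),cv2.imread("pics/side2.png")]);cv2.imwrite("pics/b2.png",a)
```

```text
t 6.1 TCP [ 669.8 -169.1  234.6] press xy 153.0 -157.1 F [-0.8  0.1  0.4] w -0.1 
 [[0.23, 0.005, 0.973], [-0.973, -0.009, 0.23], [0.01, -1.0, 0.003]]
```

View pics/b2.png

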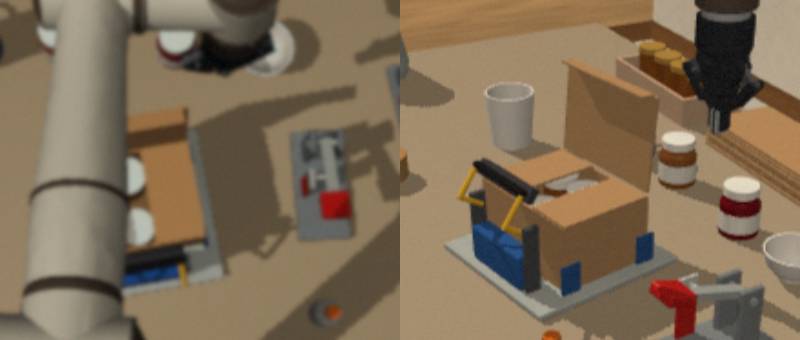

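Both side flaps are flat: in the side half they lie level at about (580,165) and (600,200). The lid is still up. Now behind the lid and pull it over.

Request:
play_rows(
  series=[
    [-0.045,0,0.002,0,0,0,0],
    [-0.045,0,0.002,0,0,0,0],
    [-0.045,0,0.002,0,0,0,0],
    [-0.012,-0.002,0,0,0,0,0],
    [0,0,-0.02,0,0,0,0],
    [0,0,-0.025,0,0,0,0],
    [0,0,-0.025,0,0,0,0],
    [0,0,-0.025,0,0,0,0],
  ],
)

```text
clock: 7.0
position: [539.2, -46.4, 237.9]
ee_rot: [0.554, -0.436, 0.445, -0.553]
contact_force: [0.9, -0.2, 0.3]
gripper_width: -0.2
```

```bash
python3 -c "from h import *;st()"
```

```text
t 7.0 TCP [539.2 -46.4 237.9] press xy 48.9 -11.2 F [ 0.9 -0.2  0.3] w -0.2 
 [[0.224, 0.009, 0.975], [-0.975, -0.009, 0.224], [0.01, -1.0, 0.006]]
```

Request:
play_rows(
  series=[
    [0,0.008,-0.022,0,0,0,0],
    [0,0.015,-0.02,0,0,0,0],
    [0,0.02,-0.018,0,0,0,0],
    [0,0.022,-0.012,0,0,0,0],
    [0,0.02,-0.006,0,0,0,0],
    [0,0.012,0,0,0,0,0],
    [0,0.004,0,0,0,0,0],
  ],
)

```text
clock: 7.7
position: [455.1, -71.1, 140.8]
ee_rot: [-0.548, 0.434, -0.45, 0.556]
contact_force: [0.6, -1.0, -0.3]
gripper_width: 0.1
```

```bash
python3 -c "from h import *;st()"
```

```text
t 7.7 TCP [455.1 -71.1 140.8] press xy -38.3 -19.0 F [ 0.6 -1.  -0.3] w 0.1 
 [[0.218, 0.026, 0.976], [-0.976, -0.006, 0.218], [0.012, -1.0, 0.024]]
```

Request:
play_rows(
  series=[
    [0,0.005,0,0,0,0,0],
    [0,0.004,0,0,0,0,0],
    [0,0.003,0,0,0,0,0],
  ],
)

```text
clock: 8.0
position: [455.5, -72.2, 130.5]
ee_rot: [-0.547, 0.433, -0.451, 0.556]
contact_force: [-7.9, 3.8, 20.1]
gripper_width: 0.2
```

Run:
```python
from h import *
st()
```

```text
t 8.0 TCP [455.5 -72.2 130.5] press xy -38.2 -20.1 F [-7.9  3.8 20.1] w 0.2 
 [[0.218, 0.028, 0.976], [-0.976, -0.007, 0.218], [0.013, -1.0, 0.026]]
```

The lid is flat: contact at z 130.5 with 20 N. Now over to the pad.

Request:
play_rows(
  series=[
    [0,-0.045,0,-0.026,0,0.012,0],
    [0,-0.03,0,0,0,0,0],
    [0.046,0,-0.004,0,0,0,0],
    [0.046,0,-0.005,0,0,0,0],
    [0.046,0,-0.005,0,0,0,0],
    [0.046,0,-0.005,0,0,0,0],
    [0.046,0,-0.005,0,0,0,0],
    [0.04,0,-0.004,0,0,0,0],
    [0,0,0,0,0,0,0],
  ],
)

```text
clock: 8.9
position: [493.3, -351.2, 213.0]
ee_rot: [-0.553, 0.435, -0.443, 0.555]
contact_force: [-0.3, 0.6, 0.1]
gripper_width: -0.3
```

Run:
```python
from h import *
st()
t=get_image("top");S=get_image("side")
a=cv2.resize(t["color"][145:285,190:390,::-1],(400,340));b=cv2.resize(S["color"][130:310,180:400,::-1],(400,340))
cv2.imwrite("pics/b3.png",np.hstack([a,b]))
```

```text
t 8.9 TCP [ 493.3 -351.2  213. ] press xy -55.7 -301.1 F [-0.3  0.6  0.1] w -0.3 
 [[0.228, 0.011, 0.974], [-0.974, -0.005, 0.228], [0.007, -1.0, 0.009]]
```

View pics/b3.png

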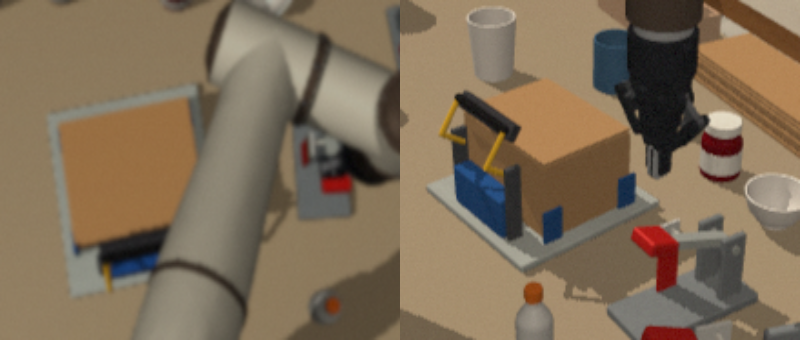

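The lid lies flat over the carton (side half about (560,115)) and the bar is still back. The fingertips hang above the red pad at (655,165), with the pad at (655,240). Now down onto it.

Request:
play_rows(
  series=[
    [0,0.03,0,0,0,0,0],
    [0,0.03,-0.002,0,0,0,0],
    [0,0.014,-0.002,0,0,0,0],
    [0,0,0,0,0,0,0],
  ],
)

```text
clock: 9.4
position: [490.8, -345.4, 139.2]
ee_rot: [-0.554, 0.432, -0.442, 0.558]
contact_force: [0.4, -0.2, -0.3]
gripper_width: 0.0
```

Request:
play_rows(
  series=[
    [0,0.006,0,0,0,0,0],
    [0,0.006,0,0,0,0,0],
    [0,0,0,0,0,0,0],
  ],
)

```text
clock: 9.7
position: [492.9, -344.5, 130.5]
ee_rot: [-0.555, 0.429, -0.443, 0.558]
contact_force: [-0.6, 0.0, 4.1]
gripper_width: 0.1
```

```bash
python3 -c "from h import *;st()"
```

```text
t 9.7 TCP [ 492.9 -344.5  130.5] press xy -54.8 -294.5 F [-0.6  0.   4.1] w 0.1 
 [[0.239, 0.018, 0.971], [-0.971, -0.008, 0.24], [0.012, -1.0, 0.016]]
```

Request:
play_rows(
  series=[
    [0.001,0.007,0,0,0,0,0],
    [0.001,0.007,-0.001,0,0,0,0],
    [0.001,0.006,-0.001,0,0,0,0],
    [0,0.004,0,0,0,0,0],
    [0,0,0,0,0,0,0],
  ],
)

```text
clock: 10.2
position: [492.7, -347.8, 111.1]
ee_rot: [-0.555, 0.427, -0.444, 0.559]
contact_force: [-1.4, 1.4, 5.7]
gripper_width: 0.2
```

```bash
python3 -c "from h import *;st()"
```

```text
t 10.2 TCP [ 492.7 -347.8  111.1] press xy -55.7 -297.7 F [-1.4  1.4  5.7] w 0.2 
 [[0.241, 0.022, 0.97], [-0.971, -0.01, 0.241], [0.015, -1.0, 0.019]]
```

Request:
play_rows(
  series=[
    [0,0.006,0,0,0,0,0],
    [0,0.005,0,0,0,0,0],
    [0,0.002,0,0,0,0,0],
    [0,0,0,0,0,0,0],
    [0,0,0,0,0,0,0],
  ],
)

```text
clock: 10.7
position: [491.8, -348.3, 102.3]
ee_rot: [-0.555, 0.427, -0.444, 0.559]
contact_force: [-2.0, 3.0, 6.2]
gripper_width: 0.2
```

Run:
```python
from h import *
st()
t=get_image("top");S=get_image("side")
a=cv2.resize(S["color"][140:270,195:315,::-1],(380,400),interpolation=cv2.INTER_CUBIC);b=cv2.resize(S["color"][225:315,290:385,::-1],(420,400),interpolation=cv2.INTER_CUBIC)
cv2.imwrite("pics/b4.png",np.hstack([a,b]))
```

```text
t 10.7 TCP [ 491.8 -348.3  102.3] press xy -56.6 -298.0 F [-2.   3.   6.2] w 0.2 
 [[0.241, 0.021, 0.97], [-0.97, -0.011, 0.241], [0.015, -1.0, 0.018]]
```

View pics/b4.png

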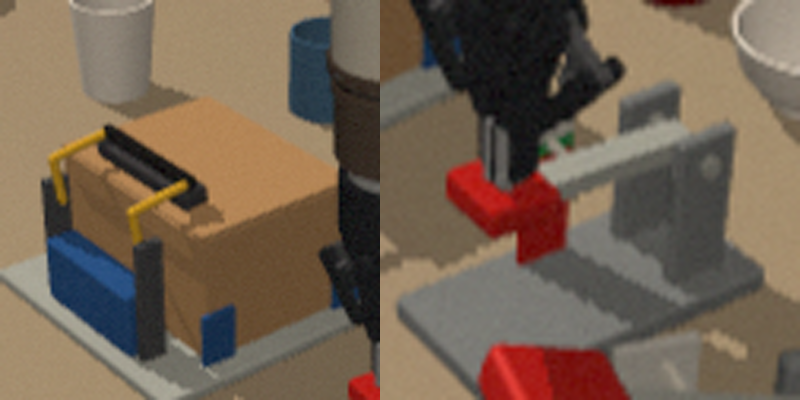

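The pointer is at the top of the green (right half, about (555,140)), and the bar is almost on the lid. About 4 mm more.

Request:
play_rows(
  series=[
    [0,0.004,0,0,0,0,0],
    [0,0.002,0,0,0,0,0],
    [0,0,0,0,0,0,0],
    [0,0,0,0,0,0,0],
    [0,0,0,0,0,0,0],
  ],
)

```text
clock: 11.3
position: [491.7, -348.3, 101.5]
ee_rot: [-0.555, 0.426, -0.444, 0.559]
contact_force: [-2.0, 2.2, 6.8]
gripper_width: -0.0
```

Run:
```python
from h import *
st()
t=get_image("top");S=get_image("side")
a=cv2.resize(S["color"][140:270,195:315,::-1],(380,400),interpolation=cv2.INTER_CUBIC);b=cv2.resize(S["color"][225:315,290:385,::-1],(420,400),interpolation=cv2.INTER_CUBIC)
cv2.imwrite("pics/b5.png",np.hstack([a,b]))
```

```text
t 11.3 TCP [ 491.7 -348.3  101.5] press xy -56.7 -298.0 F [-2.   2.2  6.8] w -0.0 
 [[0.242, 0.023, 0.97], [-0.97, -0.012, 0.242], [0.017, -1.0, 0.02]]
```

View pics/b5.png

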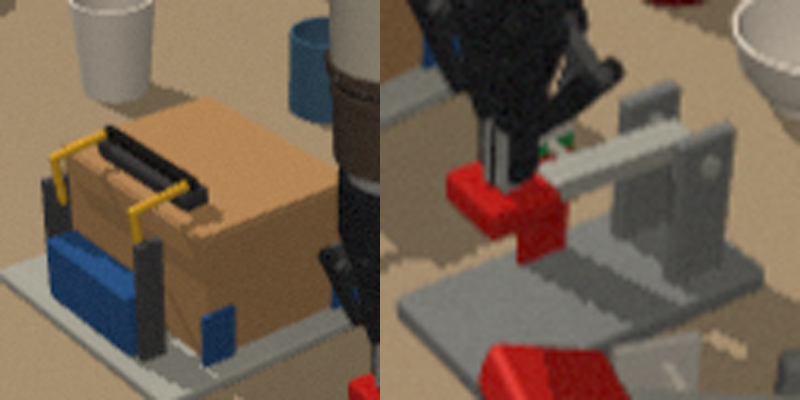

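Request:
play_rows(
  series=[
    [0,0.005,0,0,0,0,0],
    [0,0.003,0,0,0,0,0],
    [0,0.003,0,0,0,0,0],
  ],
)

```text
clock: 11.7
position: [491.0, -348.4, 93.9]
ee_rot: [-0.556, 0.426, -0.444, 0.559]
contact_force: [-2.8, 2.1, 7.6]
gripper_width: -0.1
```

```bash
python3 -c "from h import *;st()"
```

```text
t 11.7 TCP [ 491.  -348.4   93.9] press xy -57.4 -297.9 F [-2.8  2.1  7.6] w -0.1 
 [[0.242, 0.023, 0.97], [-0.97, -0.012, 0.242], [0.017, -1.0, 0.019]]
```

Request:
play_rows(
  series=[
    [0,0,0,0,0,0,0],
    [0,0,0,0,0,0,0],
  ],
)

```text
clock: 11.9
position: [491.2, -348.4, 96.0]
ee_rot: [-0.556, 0.426, -0.445, 0.559]
contact_force: [-1.9, 2.7, 6.7]
gripper_width: -0.1
```

Run:
```python
from h import *
st()
t=get_image("top");S=get_image("side")
a=cv2.resize(S["color"][140:270,195:315,::-1],(380,400),interpolation=cv2.INTER_CUBIC);b=cv2.resize(S["color"][225:315,290:385,::-1],(420,400),interpolation=cv2.INTER_CUBIC)
cv2.imwrite("pics/b6.png",np.hstack([a,b]));st()
```

```text
t 11.9 TCP [ 491.2 -348.4   96. ] press xy -57.3 -298.0 F [-1.9  2.7  6.7] w -0.1 
 [[0.242, 0.024, 0.97], [-0.97, -0.013, 0.243], [0.018, -1.0, 0.02]]
t 12.0 TCP [ 491.2 -348.4   96.1] press xy -57.3 -298.0 F [-2.4  2.1  7.2] w -0.0 
 [[0.242, 0.024, 0.97], [-0.97, -0.013, 0.243], [0.018, -1.0, 0.02]]
```

View pics/b6.png

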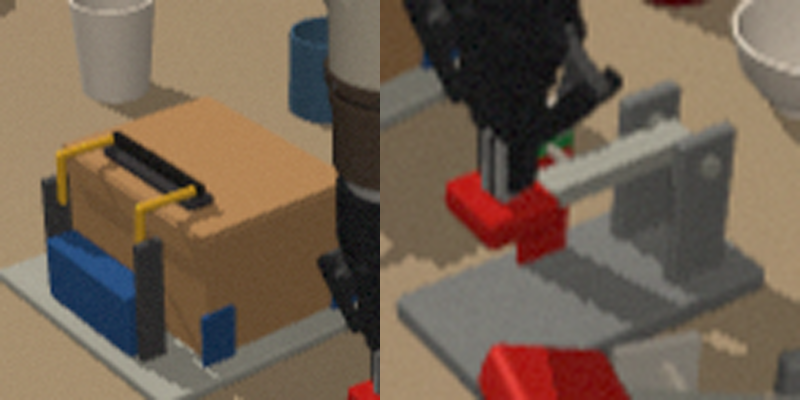

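The bar's pad lies on the front of the lid, at about (160,170) in the left half. The handle is about level, the pointer is in front of the green at about (560,148), and z is steady at 96 mm (97 is the middle). Handing in while holding.

```bash
python3 -c "
from h import *
print(job_done());st()"
```

```text
the job is handed in; nothing more can be done
None
the job is handed in; nothing more can be done
```

The carton is closed and the yellow bar is down on the lid. I handed the job in at about 12 s, with the shut fingers still holding the middle-sized control's handle. I folded the left flap, then the right flap, then the lid.

**Last checks:**
- **Handle:** the fingertips held steady at 96 mm, against 97 mm for the middle, which is about 0.31 rad. The push was about 7 N, against 8 N nominal. At its lowest, pushing to 93.9 mm, the handle was about 0.33 rad, still in the green band and well short of its stop.
- **Bar and pointer:** the picture shows the bar's pad lying on the front of the lid and the handle level. The pointer is in the green, but partly hidden by the gripper.
- **Flaps and lid:** the left flap pushed back with about 18 N when flat, and the lid with about 20 N. The right flap gave almost no force when I pressed it to the same height. It looked flat in the picture, but I did not confirm it by touch.
- **Other things on the counter:** I touched none of them, and the largest force I read was about 22 N. I did not measure their positions again at the end.
- **Camera disagreement:** the two cameras differed by 8–11 mm sideways on the press and pad, so I used the average. Every contact came at the expected height.

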